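# Reject the tea tin with the stiff hinge

### The job

Check the hinges of the three tea tins in the sloping rack, working from left to right: lift each lid by its grip to about half open (45 degrees) and let it go; a good lid drops shut by itself, the stiff one stays up. Once all three have been tried, take the stiff tin, its lid pushed fully shut, and set it down gently on the free part of the chopping board, flat and wholly on the board, then let go. Leave the good tins shut in their places and everything else alone.

Things in the scene. Friction and masses are not known exactly. Their poses are not given: they have to be found in the camera images.
- rack: fixed wooden rack on legs, 372 mm wide (y), floor rising 25 degrees away from the robot (about 89 to 124 mm high), front lip 10 mm, back stop 6 mm; three bays at y = +120 (left), 0, -120 mm between 12 mm dividers. Origin: on the worktop under its middle, x away from the robot, y left, z up
- tin_a: loose aluminium tea tin, 60 (x) x 90 (y) x 40 mm high, 48 with lid; 0.35 to 0.65 kg. All three look alike; one has a stiff hinge, which shows only when tried. Origin: centre of underside; x from front (grip side) to hinge, y along the hinge, z out through the lid. Starts in a rack bay, z leaning 25 degrees to the robot, front wall on the rack's lip. To carry, grasp across x
- tin_a_lid (a joint): lid of tin_a, hinged on the top back edge: line at x 30, z 40 mm in the tin's frame, along y. 0 = shut, grows as the front is lifted, limit 1.75 rad. Good hinge: free, the lid drops shut from any angle when let go. Stiff hinge: about 2 N at the grip either way, stays where it is left
- tin_a_grip (a point): middle of the top edge of the grip plate on the lid of tin_a, turning with the lid (tin's axes when shut). Plate 44 mm long (y), 8 mm thick (x: pinch across this), 23 mm high above the lid's 8 mm plate. When shut at (-12, 0, 71) mm in the tin's frame: 42 mm in front of the hinge line, 31 above. It leans as the lid does, so tilt the tool with it
- tin_b: loose aluminium tea tin, 60 (x) x 90 (y) x 40 mm high, 48 with lid; 0.35 to 0.65 kg. All three look alike; one has a stiff hinge, which shows only when tried. Origin: centre of underside; x from front (grip side) to hinge, y along the hinge, z out through the lid. Starts in a rack bay, z leaning 25 degrees to the robot, front wall on the rack's lip. To carry, grasp across x
- tin_b_lid (a joint): lid of tin_b, hinged on the top back edge: line at x 30, z 40 mm in the tin's frame, along y. 0 = shut, grows as the front is lifted, limit 1.75 rad. Good hinge: free, the lid drops shut from any angle when let go. Stiff hinge: about 2 N at the grip either way, stays where it is left
- tin_b_grip (a point): middle of the top edge of the grip plate on the lid of tin_b, turning with the lid (tin's axes when shut). Plate 44 mm long (y), 8 mm thick (x: pinch across this), 23 mm high above the lid's 8 mm plate. When shut at (-12, 0, 71) mm in the tin's frame: 42 mm in front of the hinge line, 31 above. It leans as the lid does, so tilt the tool with it
- tin_c: loose aluminium tea tin, 60 (x) x 90 (y) x 40 mm high, 48 with lid; 0.35 to 0.65 kg. All three look alike; one has a stiff hinge, which shows only when tried. Origin: centre of underside; x from front (grip side) to hinge, y along the hinge, z out through the lid. Starts in a rack bay, z leaning 25 degrees to the robot, front wall on the rack's lip. To carry, grasp across x
- tin_c_lid (a joint): lid of tin_c, hinged on the top back edge: line at x 30, z 40 mm in the tin's frame, along y. 0 = shut, grows as the front is lifted, limit 1.75 rad. Good hinge: free, the lid drops shut from any angle when let go. Stiff hinge: about 2 N at the grip either way, stays where it is left
- tin_c_grip (a point): middle of the top edge of the grip plate on the lid of tin_c, turning with the lid (tin's axes when shut). Plate 44 mm long (y), 8 mm thick (x: pinch across this), 23 mm high above the lid's 8 mm plate. When shut at (-12, 0, 71) mm in the tin's frame: 42 mm in front of the hinge line, 31 above. It leans as the lid does, so tilt the tool with it
- board: fixed pale chopping board flat on the worktop left of the rack, 200 mm (x) by 300 mm (y), top 11 mm above the worktop, its y pointing roughly away from the robot. Origin: centre of the underside. An onion stands on its far half (y about +95 mm); the near half is free
- onion: onion 79 mm wide, 85 mm high, standing loose on the far part of the board, to be left alone. Origin: centre of the underside
- mug: green mug 64 x 89 x 48 mm with a handle, loose, to be left alone. Origin: centre of the underside
- spoon: steel spoon 188 mm long, lying loose, to be left alone. Origin: centre of the underside
- pepper: glass shaker 44 mm wide, 90 mm high, loose, to be left alone. Origin: centre of the underside
- tomato: tomato 58 mm wide, 62 mm high, loose, behind the rack, to be left alone. Origin: centre of the underside
- tea_carton: dark carton 64 x 142 x 75 mm, loose, behind the rack, to be left alone. Origin: centre of the underside

How it is judged (in metres and radians):
On the way, in this order (a step that is already met when the one before it is completed fails the run):
1. the lid of the left tin is raised by the fingers to 0.7 rad or more (((y of tin_a in the frame of rack above 0.06 m and value of joint tin_a_lid above 0.7 rad and contact force between the fingers and tin_a above 0.05 N) or (y of tin_b in the frame of rack above 0.06 m and value of joint tin_b_lid above 0.7 rad and contact force between the fingers and tin_b above 0.05 N) or (y of tin_c in the frame of rack above 0.06 m and value of joint tin_c_lid above 0.7 rad and contact force between the fingers and tin_c above 0.05 N))), for 0.1 s.
2. the left tin is let go: a good lid has dropped shut, the stiff one is left standing above 0.3 rad (((y of tin_a in the frame of rack above 0.06 m and contact force between the fingers and tin_a below 0.05 N and value of joint tin_a_lid below 0.08 rad) or (y of tin_b in the frame of rack above 0.06 m and contact force between the fingers and tin_b below 0.05 N and value of joint tin_b_lid above 0.3 rad) or (y of tin_c in the frame of rack above 0.06 m and contact force between the fingers and tin_c below 0.05 N and value of joint tin_c_lid below 0.08 rad))), for 0.2 s.
3. the lid of the middle tin is raised by the fingers to 0.7 rad or more (((y of tin_a in the frame of rack between -0.06 and 0.06 m and value of joint tin_a_lid above 0.7 rad and contact force between the fingers and tin_a above 0.05 N) or (y of tin_b in the frame of rack between -0.06 and 0.06 m and value of joint tin_b_lid above 0.7 rad and contact force between the fingers and tin_b above 0.05 N) or (y of tin_c in the frame of rack between -0.06 and 0.06 m and value of joint tin_c_lid above 0.7 rad and contact force between the fingers and tin_c above 0.05 N))), for 0.1 s.
4. the middle tin is let go: a good lid has dropped shut, the stiff one is left standing above 0.3 rad (((y of tin_a in the frame of rack between -0.06 and 0.06 m and contact force between the fingers and tin_a below 0.05 N and value of joint tin_a_lid below 0.08 rad) or (y of tin_b in the frame of rack between -0.06 and 0.06 m and contact force between the fingers and tin_b below 0.05 N and value of joint tin_b_lid above 0.3 rad) or (y of tin_c in the frame of rack between -0.06 and 0.06 m and contact force between the fingers and tin_c below 0.05 N and value of joint tin_c_lid below 0.08 rad))), for 0.2 s.
5. the lid of the right tin is raised by the fingers to 0.7 rad or more (((y of tin_a in the frame of rack below -0.06 m and value of joint tin_a_lid above 0.7 rad and contact force between the fingers and tin_a above 0.05 N) or (y of tin_b in the frame of rack below -0.06 m and value of joint tin_b_lid above 0.7 rad and contact force between the fingers and tin_b above 0.05 N) or (y of tin_c in the frame of rack below -0.06 m and value of joint tin_c_lid above 0.7 rad and contact force between the fingers and tin_c above 0.05 N))), for 0.1 s.
6. the right tin is let go: a good lid has dropped shut, the stiff one is left standing above 0.3 rad (((y of tin_a in the frame of rack below -0.06 m and contact force between the fingers and tin_a below 0.05 N and value of joint tin_a_lid below 0.08 rad) or (y of tin_b in the frame of rack below -0.06 m and contact force between the fingers and tin_b below 0.05 N and value of joint tin_b_lid above 0.3 rad) or (y of tin_c in the frame of rack below -0.06 m and contact force between the fingers and tin_c below 0.05 N and value of joint tin_c_lid below 0.08 rad))), for 0.2 s.
7. the stiff tin stands flat on the board with its lid shut (x of tin_b in the frame of board between -0.08 and 0.08 m and y of tin_b in the frame of board between -0.125 and 0.125 m and z of tin_b in the frame of board between 0.004 and 0.018 m and angle between tin_b's own z axis and vertical below 0.08 rad and value of joint tin_b_lid below 0.08 rad), for 0.2 s.
At the end, for the whole second after the job is handed in: The stiff tin rests flat (tilt under 0.08 rad) on the board's top, its origin within 80 mm of the board's middle across and 125 mm along it; all lids under 0.08 rad; both good tins within 20 mm of their start; all tins at rest (under 20 mm/s) and released (all of step 7 and value of joint each of tin_a_lid, tin_c_lid below 0.08 rad and distance of each of tin_a, tin_c from where it was at the start of the episode below 0.02 m and linear speed of each of tin_a, tin_b, tin_c below 0.02 m/s and contact force between the fingers and tin_a below 0.05 N and contact force between the fingers and tin_b below 0.05 N and contact force between the fingers and tin_c below 0.05 N); the robot touches nothing.
It fails at once if a good tin is knocked out of its place (over 30 mm) (distance of any of tin_a, tin_c from where it was at the start of the episode above 0.03 m).
It fails at once if something that is no part of the job is shifted (over 30 mm) (distance of any of onion, mug, spoon, pepper, tomato, tea_carton from where it was at the start of the episode above 0.03 m).
It fails at once if the stiff tin is dropped or slammed on the board (over 150 N) (contact force between tin_b and board above 150 N).
It also fails if it takes over 72 s, if anything falls off the work surface, if the arm or the gripper's body presses on something with over 40 N, if the wrist force passes 120 N, or if a joint passes its speed limit or range.

### The arm

A 6-joint arm with a two-finger parallel gripper is mounted at the origin on a cart in front of the work surface, level with it; the furniture and walls round the work are solid. World frame = base frame: x ahead of the robot, y to its left, z up, the work surface at z = 0. Lengths are in mm, angles in rad, forces in N, time in s.
With the tool pointing down it reaches from about 275 to 750 mm from the base axis. Payload 10.2 kg.
Tool frame: the origin (TCP) lies between the finger pads; the fingertips stand 17 mm ahead of it and the grasp point (between the pads) lies 2 mm behind it; z points along the fingers, y is the line along which they close (so a half turn about z gives the same grasp; the last joint's range is limited). The gripper opens to 85 mm and grips with 20 to 120 N. Pads are 22 mm wide; open, the fingers measure 114 mm over their backs; the gripper's body (76 mm by 85 mm) begins 54 mm behind the grasp point. The pads swing forward as they close: fully open they stand 13 mm farther back than shut.
Start: joints at [1.052, 0.313, 1.498, -0, 1.331, -0.223], TCP at [153.053, 502.201, 248.294] pointing down, gripper open.
Joint ranges: [-2.94, 2.94], [-0.97, 2.17], [0.19, 2.56], [-1.23, 4.37], [0.02, 3.11], [-2.88, 2.88]. Speed limits (rad/s): [2.39, 2.39, 3.01, 3.14, 3.14, 3.14].

### API

Orientations are given as a unit quaternion [w, x, y, z].
In Python, from rig import * gives the robot as it stands.
- The arm moves only by the tool step_arm, never from a script. Its argument "commands" is text: rows parted by semicolons, each of 7 numbers parted by spaces: the opening, from 0 (shut) to 1 (fully open), then the shift along the tool's x, y, z in cm, then the turn, a rotation vector about the tool's x, y, z in rad. In form: hand x y z rx ry rz; .... A call has 1 to 20 rows; each row is the pose to reach, as a shift and turn from the pose commanded when the call began, along the tool's axes at that moment; what a row does not reach only later rows make up. A row lasts 1/12 s, in which the tool goes at most 41.7 mm and 7.16 degrees, less where a joint would pass 70% of its speed; a pose out of reach is approached as far as the arm can. A call with a gripper value outside its range is refused whole. The fingers move at their own pace and stop on an object; "newtons" is the grip in N (left out, the last holds). Time passes only in rows, so rows that repeat a pose let the fingers close. It gives the time, the measured TCP pose, the force, the opening and the grip force at its end, in the units of the state.
- sense(): the state, without advancing time (a new reading comes with each control period).
- capture(name): name is "scene" or "side" or "wrist"; returns the picture (420x560x3 uint8, red, green, blue); there is no depth.
- camera_model(name): a dict with "mtx" (3x3 intrinsics, pixels), "eye" and "rotation" of the camera in the world. Camera axes: x right, y down, z forward; pixel columns grow to the right and rows downward; lengths in mm; the calibration is good to about 2 mm. The wrist camera is an equidistant fisheye: a pixel r from the principal point sees the ray r / f radians off the axis. A picture is of the moment at which its call begins: read the wrist's pose just before it. camera_model takes no time and is no camera call; for the wrist camera it gives the pose at the moment of the call.
- finish_job(): hands the job in; it is judged then, once.
Trained networks look in the newest picture that a camera, given by its name, has taken for a name from the list of things; names that differ only in an ending like _2 or _b are one class to them, and where a whole thing is asked for, a point or a joint stands for the part that bears it (a point fixed in the world has none). Each returns a list of dicts, best first, with "score" (0 to 1); they miss things now and then, are a little off and sometimes report something else, mostly with a low value. They report only what shows in the picture. A call takes as long as a camera call.
- search_frame(camera, label): "rect" ([centre column, centre row, width, height] in pixels, round what is visible of it).
- trace(camera, label): "mask" (420x560 bool, what is visible of it) and "rect" ([centre column, centre row, width, height] in pixels, round what is visible of it).
- spot_point(camera, label): "xy" ([column, row] in pixels: a listed point, or the origin of a listed thing).
The state is a dict: "time_s": time; "joints": joint angles; "dq": joint speeds; "tau": joint torques, N m; "eef_pos": TCP position; "ee_rot": TCP orientation; "force": force on the tool from outside, world axes, zero at the start; "wrist_torque": the same for the moment, N m; "grip_width": opening from 0.0 (shut) to 1.0 (fully open); "grip_force": force on a finger pad.
Only numpy, scipy, OpenCV 4.12 (cv2) and the standard library are available. Lean on these libraries where they do the work, as an engineer would, in place of code of your own. Each camera call takes 0.05 s, during which the arm holds its last target. There are 200 camera calls.

## Working session

There is one attempt and no reset: what is moved stays moved. The work goes in short steps, Python scripts to look and compute and a tool call to move; the robot and the scene stay as the last step left them, time stands still between calls to the robot, and variables do not carry over. Pictures are saved under pics/ and viewed, at most 10 in all, crops included, and the job is handed in when it is done.

Besides the shell and the picture viewer there is one more tool, called after "Emit:" as name(argument=value, ...), one argument or row to a line, values as JSON. step_arm: Moves the arm, as the interface text tells. Its arguments: {"type":"object","properties":{"commands":{"type":"string"},"newtons":{"type":"number"}},"required":["commands"]}

```bash
mkdir -p pics; ls; python3 - <<'E'
from rig import *
import cv2,numpy as np
for c in("scene","side"):
    im=capture(c); cv2.imwrite(f"pics/{c}0.png",im[:,:,::-1])
    m=camera_model(c); print(c,np.round(m["mtx"],1).tolist(),np.round(m["eye"],1).tolist(),np.round(m["rotation"],3).tolist())
    for l in("tin_a_grip","board","rack","onion","tin_a"):
        print(l,[(np.round(d["xy"],1).tolist(),round(d["score"],2)) for d in spot_point(c,l)])
print(sense())
a=cv2.imread("pics/scene0.png");b=cv2.imread("pics/side0.png")
E
```

```text
pics
scene [[487.5, 0.0, 280.7], [0.0, 487.5, 215.7], [0.0, 0.0, 1.0]] [-151.8, -479.8, 1045.4] [-0.321, 0.811, -0.455, 0.177]
tin_a_grip [([272.6, 320.7], 0.28)]
board [([172.6, 223.2], 0.68)]
rack [([310.0, 259.1], 0.93)]
onion [([190.2, 200.0], 0.56)]
tin_a [([271.5, 221.4], 0.84), ([308.4, 237.5], 0.63), ([354.5, 250.6], 0.55)]
side [[456.0, 0.0, 278.0], [0.0, 456.0, 209.3], [0.0, 0.0, 1.0]] [565.6, 988.6, 597.1] [-0.002, -0.009, 0.841, -0.54]
tin_a_grip [([301.0, 203.4], 0.9)]
board [([321.9, 338.5], 0.86)]
rack [([289.4, 169.1], 0.7), ([277.3, 240.8], 0.62)]
onion [([266.7, 338.5], 0.72), ([206.0, 232.6], 0.57), ([280.8, 222.8], 0.56)]
tin_a [([277.6, 187.2], 0.81), ([284.0, 224.9], 0.72), ([279.4, 206.9], 0.64), ([277.0, 243.6], 0.52)]
{'time_s': 0.6, 'joints': array([ 1.05161511e+00,  3.12894965e-01,  1.49774715e+00, -6.58611435e-06,
        1.33096299e+00, -2.23394378e-01]), 'dq': array([-0.00033591, -0.00048785, -0.00128268,  0.00013314, -0.00060453,
        0.00035518]), 'tau': array([-1.06027242e-04, -4.12030828e+01, -2.59830987e+01, -1.15661014e-04,
        4.92829386e-04,  9.04448036e-07]), 'eef_pos': array([153.04238868, 502.19502593, 248.27898555]), 'ee_rot': array([ 7.22923409e-07,  1.47354104e-01,  9.89083802e-01, -6.95982123e-06]), 'force': array([ 0.27396321, -0.56121201,  0.08105959]), 'wrist_torque': array([-0.00302916,  0.01246634, -0.02451203]), 'grip_force': 0.0, 'grip_width': 1.0002475424136643}
```

View pics/scene0.png

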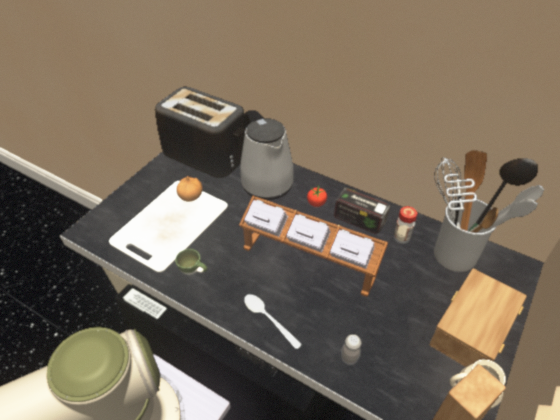

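View pics/side0.png

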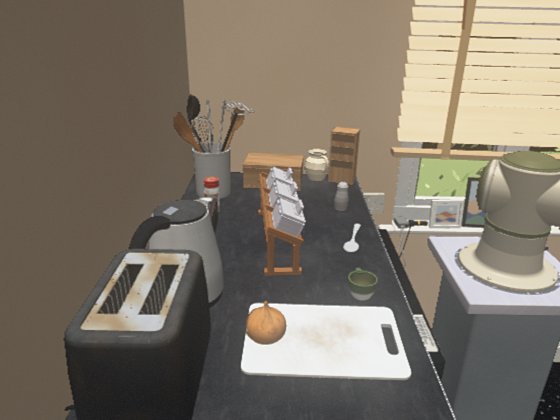

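```bash
cat > h.py <<'E'
from rig import *
import cv2,numpy as np
from scipy.spatial.transform import Rotation as R
from scipy.optimize import least_squares
def ray(c,uv,m=None):
    m=m or camera_model(c);K=np.array(m["mtx"]);d=np.array([(uv[0]-K[0,2])/K[0,0],(uv[1]-K[1,2])/K[1,1],1])
    if c=="wrist":
        r=np.hypot(d[0],d[1]); s=np.sin(r)/r if r>1e-9 else 1; d=np.array([d[0]*s,d[1]*s,np.cos(r)])
    q=np.array(m["rotation"]); M=R.from_quat(q[[1,2,3,0]]).as_matrix() if q.size==4 else q
    return np.array(m["eye"]),M@d
def onz(c,uv,z,m=None):
    e,d=ray(c,uv,m); return e+d*(z-e[2])/d[2]
def proj(c,P,m=None):
    m=m or camera_model(c);K=np.array(m["mtx"]);q=np.array(m["rotation"])
    M=R.from_quat(q[[1,2,3,0]]).as_matrix() if q.size==4 else q
    p=(np.atleast_2d(P)-np.array(m["eye"]))@M
    if c=="wrist":
        r=np.hypot(p[:,0],p[:,1]);t=np.arctan2(r,p[:,2])/np.maximum(r,1e-9);x=p[:,:2]*t[:,None]
    else: x=p[:,:2]/p[:,2:]
    return x*[K[0,0],K[1,1]]+K[:2,2]
E
python3 - <<'E'
from h import *
r=lambda a:np.round(a,1).tolist()
print("rack",r(onz("scene",(310,259.1),0)),r(onz("side",(277.3,240.8),0)))
print("board",r(onz("scene",(172.6,223.2),0)),r(onz("side",(321.9,338.5),0)))
print("onion",r(onz("scene",(190.2,200),11)),r(onz("side",(266.7,338.5),11)))
for p in((271.5,221.4),(308.4,237.5),(354.5,250.6)):print("tin",r(onz("scene",p,105)))
for p in((284,224.9),(279.4,206.9),(277.6,187.2)):print("tin side",r(onz("side",p,105)))
# masks
for c in("scene","side"):
    capture(c)
    for l in("board","rack","tin_a","mug"):
        for d in trace(c,l)[:3]:
            if d["score"]<.4: continue
            k=cv2.findContours(d["mask"].astype(np.uint8),cv2.RETR_EXTERNAL,cv2.CHAIN_APPROX_NONE)[0]
            k=max(k,key=cv2.contourArea); 
            z={"board":11,"rack":105,"tin_a":120,"mug":40}[l]
            q=np.array([onz(c,p[0]+.0,z)[:2] for p in k],np.float32)
            b=cv2.minAreaRect(q); print(c,l,round(d["score"],2),[r(np.array(b[0])),r(np.array(b[1])),round(b[2],1)])
E
```

```text
rack [581.9, -117.3, 0.0] [574.7, -108.7, 0.0]
board [489.8, 286.5, 0.0] [482.1, 285.1, 0.0]
onion [583.1, 294.5, 11.0] [589.1, 301.0, 11.0]
tin [564.6, -7.3, 105.0]
tin [566.4, -116.6, 105.0]
tin [588.5, -234.7, 105.0]
tin side [558.2, 3.6, 105.0]
tin side [570.4, -101.5, 105.0]
tin side [577.0, -240.1, 105.0]
scene board 0.77 [[480.6, 289.1], [201.0, 300.7], 88.7]
scene rack 0.61 [[552.5, -115.3], [176.8, 390.9], 5.8]
scene tin_a 0.73 [[558.1, 5.6], [93.7, 110.0], 8.7]
scene tin_a 0.62 [[581.5, -229.4], [89.0, 94.9], 6.9]
scene tin_a 0.6 [[571.5, -112.6], [93.4, 110.6], 5.5]
scene mug 0.61 [[770.2, -32.2], [79.9, 55.7], 29.4]
scene mug 0.59 [[383.8, 134.0], [88.4, 64.3], 58.4]
side rack 0.93 [[575.7, -67.0], [93.4, 588.1], 5.0]
side tin_a 0.9 [[561.7, -162.3], [75.5, 177.8], 0.8]
side tin_a 0.79 [[575.2, -280.6], [78.2, 169.2], 1.2]
side tin_a 0.74 [[551.4, -18.9], [214.2, 78.3], 89.8]
side mug 0.82 [[388.0, 152.0], [125.1, 61.4], 79.7]
```

```bash
cat >> h.py <<'E'
def ez(a): return R.from_euler("z",a,degrees=True)
def toolR(yaw,tilt):
    "tool for lid/tin leaning tilt deg to the robot; tool y=tin x, z=-tin z"
    t=np.radians(tilt); B=np.array([[0,1,0],[np.cos(t),0,np.sin(t)],[np.sin(t),0,-np.cos(t)]]).T
    return ez(yaw)*R.from_matrix(B)
def rel(p,Rt,s=None,base=None):
    if base is None:
        s=s or sense(); q=np.array(s["ee_rot"]); base=(np.array(s["eef_pos"]),R.from_quat(q[[1,2,3,0]]))
    return np.round(np.r_[base[1].inv().apply(np.array(p)-base[0])/10,(base[1].inv()*Rt).as_rotvec()],3).tolist()
E
python3 - <<'E'
from h import *
print(rel([465,0,285],toolR(5,25))); print(camera_model("wrist"))
E
```

```text
[-44.479, -38.945, -3.672, -0.384, -0.259, 1.168]
{'mtx': array([[325.1922621 ,   0.        , 279.15689229],
       [  0.        , 325.1922621 , 201.60767551],
       [  0.        ,   0.        ,   1.        ]]), 'eye': array([ 78.48430846, 524.71141443, 374.7515793 ]), 'rotation': array([0.12484331, 0.79398332, 0.58779951, 0.09217574])}
```

Emit:
step_arm(
  commands="1 -44.5 -38.9 -3.7 -0.384 -0.259 1.168;1 -44.5 -38.9 -3.7 -0.384 -0.259 1.168;1 -44.5 -38.9 -3.7 -0.384 -0.259 1.168;1 -44.5 -38.9 -3.7 -0.384 -0.259 1.168;1 -44.5 -38.9 -3.7 -0.384 -0.259 1.168;1 -44.5 -38.9 -3.7 -0.384 -0.259 1.168;1 -44.5 -38.9 -3.7 -0.384 -0.259 1.168;1 -44.5 -38.9 -3.7 -0.384 -0.259 1.168;1 -44.5 -38.9 -3.7 -0.384 -0.259 1.168;1 -44.5 -38.9 -3.7 -0.384 -0.259 1.168;1 -44.5 -38.9 -3.7 -0.384 -0.259 1.168;1 -44.5 -38.9 -3.7 -0.384 -0.259 1.168;1 -44.5 -38.9 -3.7 -0.384 -0.259 1.168;1 -44.5 -38.9 -3.7 -0.384 -0.259 1.168;1 -44.5 -38.9 -3.7 -0.384 -0.259 1.168;1 -44.5 -38.9 -3.7 -0.384 -0.259 1.168;1 -44.5 -38.9 -3.7 -0.384 -0.259 1.168;1 -44.5 -38.9 -3.7 -0.384 -0.259 1.168;1 -44.5 -38.9 -3.7 -0.384 -0.259 1.168;1 -44.5 -38.9 -3.7 -0.384 -0.259 1.168",
)

```text
time_s: 2.77
eef_pos: [464.9, 1.5, 285.5]
ee_rot: [0.146, 0.659, 0.72, 0.16]
force: [0.1, 0.5, 0.5]
grip_width: 1.002
grip_force: 0.0
```

```bash
python3 - <<'E'
from h import *
s=sense(); print(s["eef_pos"],s["joints"],rel([465,0,285],toolR(5,25)))
m=camera_model("wrist"); im=capture("wrist"); cv2.imwrite("pics/w1.png",im[:,:,::-1])
import pickle; pickle.dump(m,open("w1.pkl","wb"))
for l in("tin_a_grip","tin_a","rack"):
    for d in spot_point("wrist",l): print(l,np.round(d["xy"],1),round(d["score"],2),np.round(onz("wrist",d["xy"],{"tin_a_grip":165,"tin_a":105,"rack":0}[l],m),1))
    for d in trace("wrist",l): print(l,np.round(d["rect"],1),round(d["score"],2))
E
```

```text
[464.92607065   1.53790668 285.45259677] [-0.3451736  -0.06699157  1.89241502  0.22456378  0.92753622 -0.53386179] [-0.154, -0.025, 0.038, 0.001, -0.001, 0.002]
tin_a_grip [277.3 205. ] 0.77 [520.9  -1.9 165. ]
tin_a_grip [292.1 195.2  68.8  94.7] 0.78
tin_a_grip [284.  352.2  46.    8.3] 0.73
tin_a [288.3 180.7] 0.96 [560.9   4.7 105. ]
tin_a [286.3 351.1] 0.63 [ 582.2 -232.2  105. ]
tin_a [286.6 280.2] 0.61 [ 570.7 -115.3  105. ]
tin_a [291.1 190.3  71.8 104.6] 0.82
tin_a [289.3 347.   48.8  21.2] 0.82
tin_a [289.4 289.8  66.1  90.8] 0.62
rack [261.7 246.2] 0.63 [ 582.2 -117.5    0. ]
rack [275.8 320.5] 0.37 [ 617. -261.    0.]
rack [281.3 238.6 114.2 234.1] 0.74
rack [291.2 196.6  65.5  95.1] 0.4
```

View pics/w1.png

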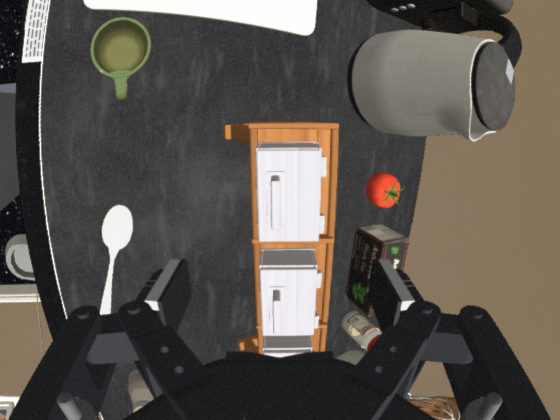

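```bash
python3 - <<'E'
import cv2
im=cv2.imread("pics/w1.png")[120:350,220:345]; im=cv2.rotate(im,cv2.ROTATE_90_COUNTERCLOCKWISE)
cv2.imwrite("pics/w1c.png",cv2.resize(im,None,fx=3.4,fy=3.4,interpolation=cv2.INTER_CUBIC))
E
```

```text
(no output)
```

View pics/w1c.png

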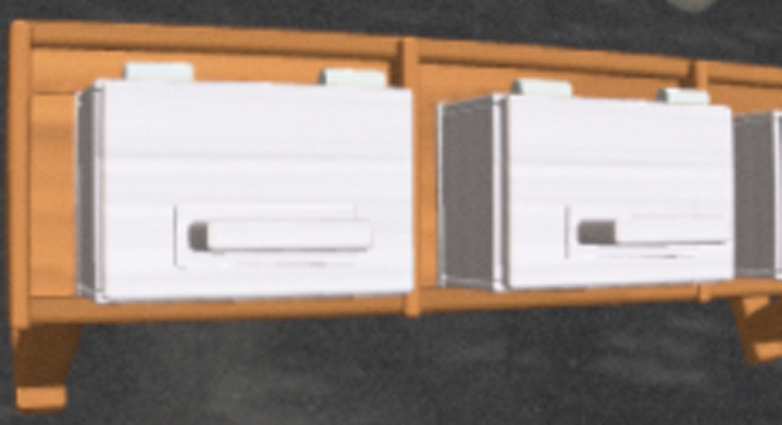

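```bash
cat >> h.py <<'E'
def tinR(yaw,tilt=25): return ez(yaw)*R.from_euler("y",-tilt,degrees=True)
E
python3 - <<'E'
from h import *
import pickle
m=pickle.load(open("w1.pkl","rb"))
un=lambda c:np.array([[344-v/3.4,120+u/3.4] for u,v in c])
M=np.array([[30,45,48],[30,-45,48],[-30,45,48],[-30,-45,48],[-8,22,71],[-16,22,71],[-8,-22,71],[-16,-22,71]],float)
L=[(103,82),(411,90),(97,300),(412,292),(208,221),(208,252),(371,220),(371,247)]
C=[(505,97),(729,107),(510,289),(733,279),(616,220),(616,243),(726,218),(726,242)]
for n,c in(("L",L),("C",C)):
    for full in(1,0):
        def f(x):
            T=tinR(x[3],x[4] if full else 25); return (proj("wrist",T.apply(M)+x[:3],m)-un(c)).ravel()
        r=least_squares(f,[565,0 if n=="L" else -116,105,5,25])
        print(n,np.round(r.x,1),"rms",round(float(np.sqrt(np.mean(r.fun**2))),2),"grip",np.round(tinR(r.x[3]).apply([-12,0,71])+r.x[:3],1))
def g(x): # both, rack rigid pitch
    o=[]
    for k,c in enumerate((L,C)):
        T=tinR(x[3]); o+=[(proj("wrist",T.apply(M)+x[:3]+ez(x[3]).apply([0,-120*k+(x[4] if k else 0),0]),m)-un(c)).ravel()]
    return np.concatenate(o)
r=least_squares(g,[565,0,105,5,0]);print(np.round(r.x,1),np.sqrt(np.mean(r.fun**2)))
E
```

```text
L [564.5  -1.5  95.7   5.4  25.2] rms 0.66 grip [523.8  -5.4 155. ]
L [564.3  -1.5  95.7   5.4  25. ] rms 0.66 grip [523.6  -5.4 154.9]
C [ 576.1 -124.5   94.2    5.8   24.6] rms 0.43 grip [ 535.5 -128.6  153.5]
C [ 576.5 -124.5   94.4    5.9   25. ] rms 0.44 grip [ 535.9 -128.7  153.7]
[564.5  -1.7  95.1   5.5  -3.1] 0.5805784656838971
```

```bash
python3 - <<'E'
from h import *
import pickle
m=pickle.load(open("w1.pkl","rb"))
def tri(l):
    A=0;b=0
    for c,uv,mm in l:
        e,d=ray(c,uv,mm); d/=np.linalg.norm(d);P=np.eye(3)-np.outer(d,d);A=A+P;b=b+P@e
    x=np.linalg.solve(A,b); return np.round(x,1),[np.round(proj(c,x,mm)[0]-uv,1).tolist() for c,uv,mm in l]
print(tri([("wrist",(288.3,180.7),m),("scene",(271.5,221.4),None),("side",(284,224.9),None)]))
print(tri([("wrist",(286.6,280.2),m),("scene",(308.4,237.5),None),("side",(279.4,206.9),None)]))
print(tri([("wrist",(286.3,351.1),m),("scene",(354.5,250.6),None),("side",(277.6,187.2),None)]))
T=tinR(5.5)
capture("side");capture("scene")
for c in("side","scene"):
  for d in spot_point(c,"tin_a_grip"): print(c,d["xy"],d["score"])
  print(c,proj(c,[[564.3,-1.5,95.7],T.apply([-12,0,71])+[564.3,-1.5,95.7]]))
# scene silhouette of tin_a vs model with two heights
M=np.array([[sx*30,sy*45,z] for sx in(1,-1) for sy in(1,-1) for z in(0,48)]+[[-12,22,71],[-12,-22,71]],float)
for c in("scene","side"):
  print(c,[np.round(d["rect"],1).tolist() for d in search_frame(c,"tin_a")])
  for o in([564.3,-1.5,95.7],[564,-1,103]):
    p=proj(c,T.apply(M)+o); lo,hi=p.min(0),p.max(0); print(c,o,np.round(np.r_[(lo+hi)/2,hi-lo],1))
E
```

```text
(array([562.5,  -1.2, 102.1]), [[-0.4, 4.8], [-2.4, 0.4], [-1.8, 0.2]])
(array([ 571. , -115.6,  100.4]), [[-1.5, -1.6], [0.5, -0.1], [-0.2, -0.6]])
(array([ 581.1, -233.7,  107.7]), [[0.1, 2.2], [-1.6, 1.1], [-1.4, -0.1]])
side [296.8, 202.3] 0.82
side [269.8, 339.5] 0.58
side [[281.4089841  227.3367161 ]
 [298.86482243 204.69785044]]
scene [260.1, 215.0] 0.72
scene [[269.65439238 223.00718474]
 [261.7165077  217.97571791]]
scene [[307.8, 234.9, 45.2, 42.9], [189.7, 195.1, 24.8, 10.1], [267.1, 215.8, 42.9, 37.5], [313.0, 245.4, 151.7, 104.5], [353.4, 248.5, 44.5, 38.2]]
scene [564.3, -1.5, 95.7] [267.4 220.   44.4  37.9]
scene [564, -1, 103] [267.1 218.   44.6  38.1]
side [[288.1, 214.4, 34.5, 41.6], [279.9, 177.7, 26.0, 22.3], [282.1, 194.2, 30.8, 24.3]]
side [564.3, -1.5, 95.7] [286.4 219.7  34.6  41.6]
side [564, -1, 103] [286.6 217.   34.8  41.6]
```

```bash
python3 - <<'E'
from h import *
import pickle
m=pickle.load(open("w1.pkl","rb"))
un=lambda c:np.array([[344-v/3.4,120+u/3.4] for u,v in c])
M=np.array([[30,45,48],[30,-45,48],[-30,45,48],[-30,-45,48],[-8,22,71],[-16,22,71],[-8,-22,71],[-16,-22,71]],float)
L=[(103,82),(411,90),(97,300),(412,292),(208,221),(208,252),(371,220),(371,247)]
C=[(505,97),(729,107),(510,289),(733,279),(616,220),(616,243),(726,218),(726,242)]
S={0:((267.1,215.8,42.9,37.5),(288.1,214.4,34.5,41.6)),1:((307.8,234.9,45.2,42.9),(282.1,194.2,30.8,24.3))}
B=np.array([[sx*30,sy*45,z] for sx in(1,-1) for sy in(1,-1) for z in(0,48)]+[[-12,22,71],[-12,-22,71]],float)
for k,c in enumerate((L,C)):
  for mode in("z104","all"):
    def f(x):
        T=tinR(5.5);P=x[:3].copy()
        o=[]
        if mode=="z104": P[2]=104
        else:
            for cc,q in zip(("scene","side"),S[k]):
                if k and cc=="side": continue
                p=proj(cc,T.apply(B)+P); o+=[1.5*((p.min(0)+p.max(0))/2-np.array(q[:2]))]
        o+=[(proj("wrist",T.apply(M)+P,m)-un(c)).ravel()]
        return np.concatenate(o)
    r=least_squares(f,[565,-116*k,104.])
    P=r.x.copy()
    if mode=="z104":P[2]=104
    print(k,mode,np.round(P,1),np.round(r.fun,1)[:6],np.sqrt(np.mean(r.fun**2)),"grip",np.round(tinR(5.5).apply([-12,0,71])+P,1))
g=tinR(5.5).apply([-12,0,71])+[563,-1,103]
for h in(60,15):
  t=toolR(5.5,25); print(h,rel(g-t.apply([0,0,h]),t))
E
```

```text
0 z104 [560.2   1.  104. ] [ 2.4 -1.8  1.7  1.1 -1.7  0.2] 1.1984649023858231 grip [519.5  -3.  163.3]
0 all [560.2   0.9 104.5] [-2.1  3.7  0.1  3.7  2.8 -1.7] 1.6958819566000387 grip [519.5  -3.  163.7]
1 z104 [ 571.4 -117.4  104. ] [ 2.3 -0.4  1.1  1.1 -1.4 -1.3] 1.0347104581787878 grip [ 530.7 -121.3  163.3]
1 all [ 573.1 -119.8  100.5] [ 2.  -0.5  1.7 -0.1  0.6  0.6] 0.8726132638475154 grip [ 532.4 -123.7  159.8]
60 [-1.042, -0.097, 7.526, 0.0, 0.004, -0.008]
15 [-1.026, -0.099, 12.026, 0.0, 0.004, -0.008]
```

Emit:
step_arm(
  commands="0.5 -1 -0.1 4 0 0.004 -0.008;0.5 -1 -0.1 8 0 0.004 -0.008;0.5 -1 -0.1 10 0 0.004 -0.008;0.5 -1 -0.1 10 0 0.004 -0.008;0.5 -1 -0.1 10 0 0.004 -0.008;0.5 -1 -0.1 10 0 0.004 -0.008",
  newtons=20,
)

```text
time_s: 3.92
eef_pos: [507.7, -6.1, 195.8]
ee_rot: [0.146, 0.656, 0.723, 0.161]
force: [-0.2, -0.0, -0.5]
grip_width: 0.5
grip_force: 0.0
```

```bash
python3 - <<'E'
from h import *
import pickle
m=camera_model("wrist");im=capture("wrist"); pickle.dump(m,open("w2.pkl","wb")); cv2.imwrite("pics/w2.png",im[:,:,::-1])
print(sense()["eef_pos"])
c=im[100:320,190:390,::-1]; cv2.imwrite("pics/w2c.png",cv2.resize(c,None,fx=2.7,fy=2.7,interpolation=cv2.INTER_CUBIC))
for d in spot_point("wrist","tin_a_grip"): print(d)
E
```

```text
[507.73279083  -6.10001592 196.06251021]
{'xy': [275.5, 243.7], 'score': 0.93}
```

View pics/w2c.png

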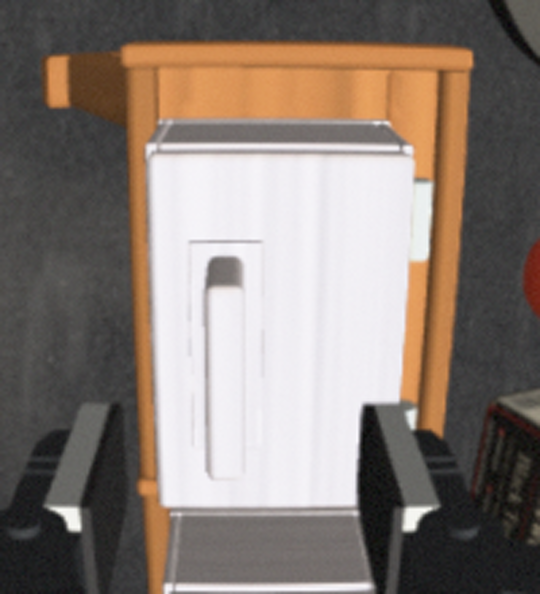

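```bash
python3 - <<'E'
from h import *
import pickle
m=pickle.load(open("w2.pkl","rb"))
un=lambda c:np.array([[190+u/2.7,100+v/2.7] for u,v in c])
M=np.array([[30,45,48],[-30,45,48],[-30,-45,48],[-8,22,71],[-16,22,71],[-8,-22,71],[-16,-22,71]],float)
L=[(412,150),(149,152),(161,507),(243,288),(206,288),(244,478),(207,478)]
for mode in("free","z104","noyaw"):
    def f(x):
        P=x[:3].copy(); y=x[3]
        if mode!="free": y=5.5
        if mode=="z104":P[2]=104
        return (proj("wrist",tinR(y).apply(M)+P,m)-un(L)).ravel()
    r=least_squares(f,[563,-1,104,5.5]);P=r.x[:3].copy()
    if mode=="z104":P[2]=104
    s=sense();t=toolR(5.5,25); g=tinR(5.5).apply([-12,0,71])+P
    print(mode,np.round(P,1),round(r.x[3],1),np.sqrt(np.mean(r.fun**2)),"grip",np.round(g,1),"in tool",rel(g,t)[:3])
E
```

```text
free [563.2  -0.7  99.3] 5.9 0.9131732833202436 grip [522.6  -4.6 158.5] in tool [0.007, -0.249, 4.032]
z104 [561.    0.8 104. ] 5.5 1.5582487680323176 grip [520.3  -3.1 163.3] in tool [0.178, -0.24, 3.513]
noyaw [563.2  -1.   99.2] 5.5 0.9480032096479665 grip [522.6  -4.9 158.5] in tool [-0.017, -0.254, 4.037]
```

Emit:
step_arm(
  commands="0.4 0.05 -0.25 2 0 0 0;0.4 0.05 -0.25 3.7 0 0 0;0.4 0.05 -0.25 3.7 0 0 0;0.2 0.05 -0.25 3.7 0 0 0;0.2 0.05 -0.25 3.7 0 0 0;0.2 0.05 -0.25 3.7 0 0 0",
)

```text
time_s: 4.52
eef_pos: [520.9, -4.3, 161.1]
ee_rot: [0.146, 0.656, 0.723, 0.161]
force: [0.0, -0.1, 0.7]
grip_width: 0.199
grip_force: 0.0
```

Emit:
step_arm(
  commands="0 0 0 0 0 0 0;0 0 0 0 0 0 0;0 0 0 0 0 0 0;0 0 0 0 0 0 0",
)

```text
time_s: 4.85
eef_pos: [520.7, -4.2, 160.3]
ee_rot: [0.146, 0.656, 0.723, 0.161]
force: [-6.8, -2.0, 7.5]
grip_width: 0.088
grip_force: 24.8
```

```bash
python3 - <<'E'
from h import *
s=sense(); print(s["eef_pos"],s["force"],s["grip_width"],s["grip_force"])
m=camera_model("wrist");im=capture("wrist"); cv2.imwrite("pics/w3c.png",cv2.resize(im[100:320,190:390,::-1],None,fx=2.5,fy=2.5))
E
```

```text
[520.66261114  -4.22906053 160.33687436] [-6.84666662 -1.96517182  7.45299215] 0.08777772263777786 24.83116239309311
```

View pics/w3c.png

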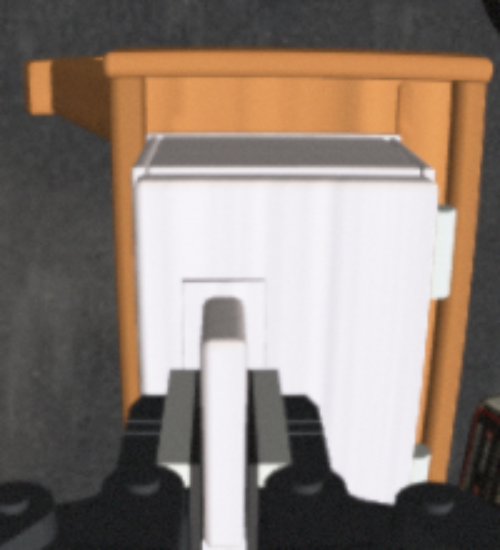

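Emit:
step_arm(
  commands="0 0 0.15 -0.3 0.05 0 0;0 0 0.31 -0.5 0.1 0 0;0 0 0.66 -0.83 0.2 0 0;0 0 0.66 -0.83 0.2 0 0;0 0 0.66 -0.83 0.2 0 0",
)

```text
time_s: 5.32
eef_pos: [523.5, -4.1, 170.0]
ee_rot: [0.08, 0.667, 0.735, 0.088]
force: [-5.7, -5.2, 5.1]
grip_width: 0.093
grip_force: 24.7
```

```bash
cat >> h.py <<'E'
def st():
    s=sense();q=np.array(s["ee_rot"]);r=R.from_quat(q[[1,2,3,0]]); r0=lambda a:np.round(a,2).tolist()
    print("pos",r0(s["eef_pos"]),"Ftool",r0(r.inv().apply(s["force"])),"Ttool",r0(r.inv().apply(s["wrist_torque"])),"w",round(s["grip_width"],3),"gf",round(s["grip_force"],1),"t",s["time_s"])
    return s,r
E
python3 -c "
from h import *
s,r=st(); print(rel([0,0,0],toolR(5.5,25)))"
```

```text
pos [523.48, -4.08, 169.97] Ftool [-4.65, -4.79, -6.38] Ttool [0.51, -0.78, 0.06] w 0.093 gf 24.7 t 5.3167
[5.488, -54.604, 4.204, -0.198, -0.0, 0.001]
```

```bash
cat >> h.py <<'E'
def arc(ths,th0,v=(-42,29),extra=(0,0)):
    "rows y z rx in tool frame at opening th0; extra: (y,z) mm tool shift, applied in full"
    rot=lambda t:np.array([v[0]*np.cos(t)+v[1]*np.sin(t),-v[0]*np.sin(t)+v[1]*np.cos(t)])
    for t in ths:
        d=rot(t)-rot(th0); c,s=np.cos(th0),np.sin(th0)
        # lid frame axes at th0: x=(c,-s) z=(s,c)
        y=d@[c,-s]; z=-(d@[s,c]); print(f"0 0 {(y+extra[0])/10:.2f} {(z+extra[1])/10:.2f} {t-th0:.2f} 0 0;",end="")
    print()
E
python3 -c "
from h import *
arc([.25,.3,.4,.5],.2,extra=(0,-2))"
```

```text
0 0 0.15 -0.41 0.05 0 0;0 0 0.31 -0.60 0.10 0 0;0 0 0.66 -0.98 0.20 0 0;0 0 1.04 -1.31 0.30 0 0;
```

Emit:
step_arm(
  commands="0 0 0.15 -0.41 0.05 0 0;0 0 0.31 -0.6 0.1 0 0;0 0 0.66 -0.98 0.2 0 0;0 0 1.04 -1.31 0.3 0 0;0 0 1.04 -1.31 0.3 0 0;0 0 1.04 -1.31 0.3 0 0",
)

```text
time_s: 5.82
eef_pos: [530.5, -3.0, 184.4]
ee_rot: [-0.021, 0.672, 0.74, -0.021]
force: [-0.4, 0.2, 1.3]
grip_width: 0.087
grip_force: 23.6
```

```bash
python3 -c "
from h import *
s,r=st()
print(rel([0,0,0],toolR(5.5,25))[3:])
arc([.6,.7,.8,.85],.5,extra=(0,0))"
```

```text
pos [530.47, -2.98, 184.36] Ftool [0.23, -0.45, -1.3] Ttool [-0.05, -0.02, -0.01] w 0.087 gf 23.6 t 5.8167
[-0.496, -0.002, 0.001]
0 0 0.31 -0.40 0.10 0 0;0 0 0.66 -0.78 0.20 0 0;0 0 1.04 -1.11 0.30 0 0;0 0 1.25 -1.26 0.35 0 0;
```

Forces are near zero now; continue to 0.85.

Emit:
step_arm(
  commands="0 0 0.31 -0.4 0.1 0 0;0 0 0.66 -0.78 0.2 0 0;0 0 1.04 -1.11 0.3 0 0;0 0 1.25 -1.26 0.35 0 0;0 0 1.25 -1.26 0.35 0 0;0 0 1.25 -1.26 0.35 0 0",
)

```text
time_s: 6.32
eef_pos: [543.0, -1.9, 195.8]
ee_rot: [-0.138, 0.658, 0.725, -0.15]
force: [-0.4, -0.6, -3.1]
grip_width: 0.086
grip_force: 23.2
```

```bash
python3 -c "
from h import *
s,r=st()
im=capture('wrist');cv2.imwrite('pics/w4c.png',cv2.resize(im[60:340,150:430,::-1],None,fx=2,fy=2))
"
```

```text
pos [542.99, -1.87, 195.84] Ftool [-0.59, 0.8, 3.02] Ttool [-0.22, -0.04, -0.01] w 0.086 gf 23.2 t 6.3167
```

View pics/w4c.png

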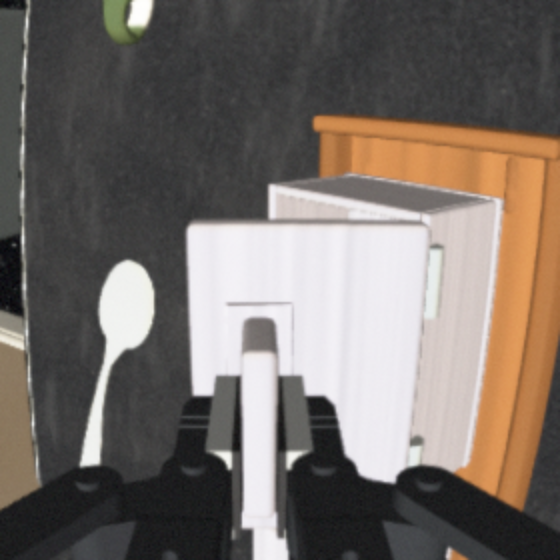

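Emit:
step_arm(
  commands="0.3 0 0 0 0 0 0;0.3 0 0 0 0 0 0;0.4 0 0 -2 0 0 0;0.4 0 0 -4.5 0 0 0;0.4 0 0 -7 0 0 0;0.4 0 0 -7 0 0 0;0.4 0 0 -7 0 0 0;0.4 0 0 -7 0 0 0;0.4 0 0 -7 0 0 0;0.4 0 0 -7 0 0 0",
)

```text
time_s: 7.2
eef_pos: [570.9, 0.7, 260.4]
ee_rot: [-0.139, 0.658, 0.724, -0.152]
force: [-1.1, 0.9, 0.2]
grip_width: 0.399
grip_force: 0.0
```

```bash
python3 -c "
from h import *
s,r=st()
m=camera_model('wrist')
im=capture('wrist');cv2.imwrite('pics/w5.png',im[:,:,::-1])
for l in('tin_a_grip','tin_a'):
  for d in spot_point('wrist',l):print(l,d)
a=lambda th:np.array([30,0,40])+[-42*np.cos(th)+31*np.sin(th),0,42*np.sin(th)+31*np.cos(th)]
for th in(0,.4,.85):print(th,proj('wrist',tinR(5.5).apply(a(th))+[562,0,102],m))
P=np.array([562,0,102]);
print('next',rel(tinR(5.5).apply([-12,0,71])+P+ez(5.5).apply([0,-120,0])-toolR(5.5,25).apply([0,0,45]),toolR(5.5,25)))
"
```

```text
pos [570.94, 0.67, 260.42] Ftool [0.98, -1.02, 0.24] Ttool [-0.21, -0.02, -0.04] w 0.399 gf 0.0 t 7.2
tin_a_grip {'xy': [267.9, 203.0], 'score': 0.8}
tin_a {'xy': [341.6, 184.5], 'score': 0.57}
tin_a {'xy': [524.8, 232.9], 'score': 0.48}
0 [[271.65381493 203.53882631]]
0.4 [[270.60358337 212.65094738]]
0.85 [[284.19742862 223.79983396]]
next [-11.98, -3.974, 8.145, -0.85, -0.001, 0.0]
```

```bash
python3 -c "
from h import *
t=toolR(5.5,25)
print(rel(np.array([529.5,-122.8,165.7])-t.apply([0,0,40]),t))
"
```

```text
[-11.892, -4.073, 8.2, -0.85, -0.001, 0.0]
```

Emit:
step_arm(
  commands="0.4 -4 -1.4 1 -0.1 0 0;0.4 -8 -2.5 3 -0.22 0 0;0.4 -11.9 -4 6 -0.34 0 0;0.4 -11.9 -4.07 8.2 -0.46 0 0;0.4 -11.9 -4.07 8.2 -0.58 0 0;0.4 -11.9 -4.07 8.2 -0.7 0 0;0.4 -11.9 -4.07 8.2 -0.82 0 0;0.4 -11.9 -4.07 8.2 -0.85 0 0;0.4 -11.9 -4.07 8.2 -0.85 0 0;0.4 -11.9 -4.07 8.2 -0.85 0 0;0.4 -11.9 -4.07 8.2 -0.85 0 0",
)

```text
time_s: 8.27
eef_pos: [513.3, -124.6, 202.5]
ee_rot: [0.145, 0.656, 0.723, 0.16]
force: [0.2, 0.1, -0.7]
grip_width: 0.404
grip_force: 0.0
```

```bash
python3 -c "
from h import *
s,r=st()
t=toolR(5.5,25);g=np.array([529.5,-122.8,165.7])
m=camera_model('wrist');im=capture('wrist');cv2.imwrite('pics/w6.png',im[:,:,::-1])
for d in spot_point('wrist','tin_a_grip'):
  print(d, 'model',proj('wrist',g,m)[0])
  e,v=ray('wrist',d['xy'],m); e,v=r.inv().apply(e-s['eef_pos']),r.inv().apply(v)
  print('at depth 40: tool',e+v*(40-e[2])/v[2])
print(rel(g,t))
"
```

```text
pos [513.32, -124.56, 202.5] Ftool [0.13, -0.16, 0.74] Ttool [0.21, -0.03, 0.03] w 0.404 gf 0.0 t 8.2667
{'xy': [277.9, 19.8], 'score': 0.94} model [276.39357883 242.36352739]
at depth 40: tool [119.96762954   0.15248811  40.        ]
[0.005, -0.084, 4.006, -0.0, -0.001, 0.001]
```

Emit:
step_arm(
  commands="0.4 0 -0.05 2 0 0 0;0.4 0 -0.05 4.2 0 0 0;0.4 0 -0.05 4.2 0 0 0;0.2 0 -0.05 4.2 0 0 0;0.2 0 -0.05 4.2 0 0 0;0 0 -0.05 4.2 0 0 0;0 0 -0.05 4.2 0 0 0;0 0 -0.05 4.2 0 0 0;0 0 -0.05 4.2 0 0 0",
)

```text
time_s: 9.12
eef_pos: [529.9, -123.0, 164.5]
ee_rot: [0.146, 0.656, 0.723, 0.16]
force: [-5.8, -1.2, 3.1]
grip_width: 0.089
grip_force: 24.6
```

```bash
python3 -c "
from h import *
s,r=st()
arc([.1,.2,.3],0)"
```

```text
pos [529.92, -122.99, 164.54] Ftool [-0.68, -3.98, -5.29] Ttool [0.82, -0.09, 0.02] w 0.089 gf 24.6 t 9.1167
0 0 0.31 -0.40 0.10 0 0;0 0 0.66 -0.78 0.20 0 0;0 0 1.04 -1.11 0.30 0 0;
```

Emit:
step_arm(
  commands="0 0 0.1 -0.35 0.05 0 0;0 0 0.25 -0.55 0.1 0 0;0 0 0.6 -0.93 0.2 0 0;0 0 0.98 -1.26 0.3 0 0;0 0 0.98 -1.26 0.3 0 0",
)

```text
time_s: 9.53
eef_pos: [535.4, -122.7, 180.9]
ee_rot: [0.046, 0.67, 0.739, 0.05]
force: [1.5, -1.9, -2.6]
grip_width: 0.089
grip_force: 23.8
```

```bash
python3 -c "
from h import *
s,r=st()
arc([.4,.5,.6,.7,.8,.85],.3)"
```

```text
pos [535.4, -122.72, 180.93] Ftool [-2.05, 0.98, 2.71] Ttool [0.27, -0.25, 0.02] w 0.089 gf 23.8 t 9.5333
0 0 0.31 -0.40 0.10 0 0;0 0 0.66 -0.78 0.20 0 0;0 0 1.04 -1.11 0.30 0 0;0 0 1.46 -1.41 0.40 0 0;0 0 1.90 -1.66 0.50 0 0;0 0 2.14 -1.77 0.55 0 0;
```

Small force; go on with +1 mm in z.

Emit:
step_arm(
  commands="0 0 0.31 -0.3 0.1 0 0;0 0 0.66 -0.68 0.2 0 0;0 0 1.04 -1.01 0.3 0 0;0 0 1.46 -1.31 0.4 0 0;0 0 1.9 -1.56 0.5 0 0;0 0 2.14 -1.67 0.55 0 0;0 0 2.14 -1.67 0.55 0 0;0 0 2.14 -1.67 0.55 0 0",
)

```text
time_s: 10.2
eef_pos: [554.0, -120.4, 198.6]
ee_rot: [-0.136, 0.658, 0.726, -0.149]
force: [5.5, 0.4, 1.7]
grip_width: 0.088
grip_force: 27.2
```

Emit:
step_arm(
  commands="0.3 0 0 0 0 0 0;0.3 0 0 0 0 0 0;0.4 0 0 -2 0 0 0;0.4 0 0 -4.5 0 0 0;0.4 0 0 -7 0 0 0;0.4 0 0 -7 0 0 0;0.4 0 0 -7 0 0 0;0.4 0 0 -7 0 0 0;0.4 0 0 -7 0 0 0;0.4 0 0 -7 0 0 0",
)

```text
time_s: 11.03
eef_pos: [580.1, -118.0, 262.3]
ee_rot: [-0.139, 0.658, 0.724, -0.152]
force: [0.1, -0.5, -0.0]
grip_width: 0.399
grip_force: 0.0
```

```bash
python3 -c "
from h import *
s,r=st()
m=camera_model('wrist')
im=capture('wrist');cv2.imwrite('pics/w7.png',im[:,:,::-1])
for l in('tin_a_grip','tin_a'):
  for d in spot_point('wrist',l):print(l,d)
a=lambda th:np.array([30,0,40])+[-42*np.cos(th)+31*np.sin(th),0,42*np.sin(th)+31*np.cos(th)]
P=np.array([529.5,-122.8,165.7])-tinR(5.5).apply([-12,0,71])
for th in(0,.4,.85):print(th,proj('wrist',tinR(5.5).apply(a(th))+P,m))
t=toolR(5.5,25)
print(rel(np.array([541,-242.2,165.7])-t.apply([0,0,40]),t))
"
```

```text
pos [580.05, -118.0, 262.26] Ftool [-0.52, 0.09, -0.02] Ttool [-0.16, -0.02, -0.0] w 0.399 gf 0.0 t 11.0333
tin_a_grip {'xy': [272.4, 40.7], 'score': 0.88}
tin_a {'xy': [343.6, 187.6], 'score': 0.85}
tin_a {'xy': [346.8, 49.0], 'score': 0.56}
0 [[269.18788266 204.5545195 ]]
0.4 [[267.90973471 213.81004366]]
0.85 [[281.3492106  225.15777284]]
[-11.991, -3.78, 8.292, -0.85, -0.001, 0.0]
```

View pics/w7.png

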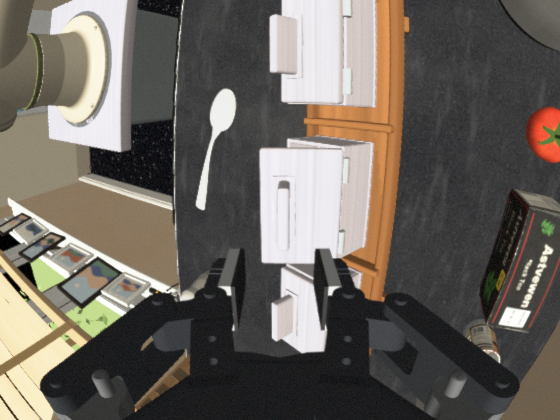

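Emit:
step_arm(
  commands="0.4 -4 0 0 0 0 0;0.4 -8 0 0 -0.1 0 0;0.4 -12 -2 2 -0.22 0 0;0.4 -12 -3.8 5 -0.34 0 0;0.4 -12 -3.8 8.3 -0.46 0 0;0.4 -12 -3.8 8.3 -0.58 0 0;0.4 -12 -3.8 8.3 -0.7 0 0;0.4 -12 -3.8 8.3 -0.82 0 0;0.4 -12 -3.8 8.3 -0.85 0 0;0.4 -12 -3.8 8.3 -0.85 0 0;0.4 -12 -3.8 8.3 -0.85 0 0;0.4 -12 -3.8 8.3 -0.85 0 0",
)

```text
time_s: 12.18
eef_pos: [524.6, -244.0, 202.6]
ee_rot: [0.145, 0.656, 0.723, 0.16]
force: [-0.2, -0.6, -0.2]
grip_width: 0.397
grip_force: 0.0
```

```bash
python3 -c "
from h import *
s,r=st()
t=toolR(5.5,25);g=np.array([540.5,-241.5,165.7])
m=camera_model('wrist');im=capture('wrist');cv2.imwrite('pics/w8c.png',cv2.resize(im[100:320,190:390,::-1],None,fx=2.7,fy=2.7))
for d in spot_point('wrist','tin_a_grip'): print(d)
print('model',proj('wrist',g,m)[0])
P=g-tinR(5.5).apply([-12,0,71])
M=np.array([[30,45,48],[-30,45,48],[-30,-45,48],[-8,22,71],[-16,22,71],[-8,-22,71],[-16,-22,71]],float)
print(np.round((proj('wrist',tinR(5.5).apply(M)+P,m)-[190,100])*2.7,0).tolist())
print(rel(g,t))
"
```

```text
pos [524.59, -244.03, 202.58] Ftool [-0.63, -0.29, 0.09] Ttool [0.17, 0.01, 0.01] w 0.397 gf 0.0 t 12.1833
model [276.08700212 241.07195748]
[[423.0, 149.0], [151.0, 148.0], [163.0, 502.0], [252.0, 281.0], [212.0, 281.0], [251.0, 472.0], [215.0, 472.0]]
[0.08, -0.113, 3.999, -0.0, -0.001, 0.001]
```

View pics/w8c.png

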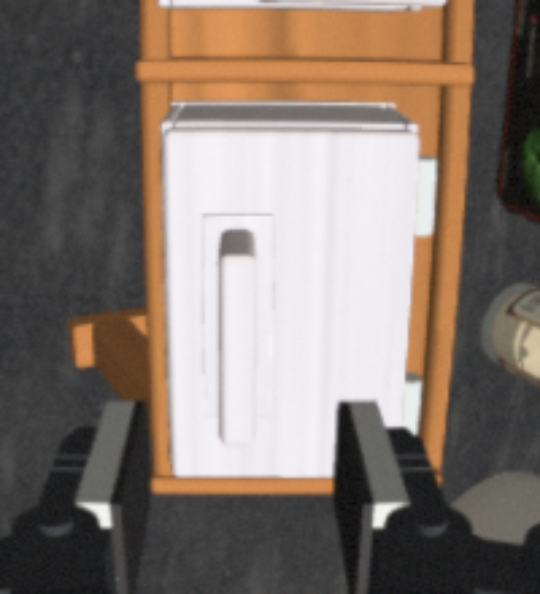

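Emit:
step_arm(
  commands="0.4 0.7 0 2 0 0 0;0.4 0.7 0 4.2 0 0 0;0.4 0.7 0 4.2 0 0 0;0.2 0.7 0 4.2 0 0 0;0.2 0.7 0 4.2 0 0 0;0 0.7 0 4.2 0 0 0;0 0.7 0 4.2 0 0 0;0 0.7 0 4.2 0 0 0;0 0.7 0 4.2 0 0 0",
)

```text
time_s: 13.03
eef_pos: [541.0, -235.6, 164.8]
ee_rot: [0.146, 0.656, 0.723, 0.16]
force: [-5.9, -1.7, 2.9]
grip_width: 0.088
grip_force: 24.0
```

```bash
python3 -c "
from h import *
s,r=st()"
```

```text
pos [540.99, -235.65, 164.75] Ftool [-1.09, -4.22, -5.16] Ttool [0.89, -0.09, 0.03] w 0.088 gf 24.0 t 13.0333
```

Emit:
step_arm(
  commands="0 0 0.1 -0.35 0.05 0 0;0 0 0.25 -0.55 0.1 0 0;0 0 0.6 -0.9 0.2 0 0;0 0 0.98 -1.2 0.3 0 0;0 0 0.98 -1.2 0.3 0 0",
)

```text
time_s: 13.45
eef_pos: [546.8, -234.7, 180.4]
ee_rot: [0.046, 0.67, 0.739, 0.05]
force: [1.9, -0.6, -2.9]
grip_width: 0.086
grip_force: 23.1
```

```bash
python3 -c "
from h import *
s,r=st()"
```

```text
pos [546.81, -234.7, 180.42] Ftool [-0.76, 1.39, 3.16] Ttool [0.13, -0.07, -0.05] w 0.086 gf 23.1 t 13.45
```

Emit:
step_arm(
  commands="0 0 0.31 -0.25 0.1 0 0;0 0 0.64 -0.63 0.2 0 0;0 0 1 -0.96 0.3 0 0;0 0 1.42 -1.26 0.4 0 0;0 0 1.86 -1.51 0.5 0 0;0 0 2.1 -1.62 0.55 0 0;0 0 2.1 -1.62 0.55 0 0;0 0 2.1 -1.62 0.55 0 0",
)

```text
time_s: 14.12
eef_pos: [565.0, -232.7, 198.2]
ee_rot: [-0.136, 0.657, 0.726, -0.149]
force: [4.7, 1.6, 4.1]
grip_width: 0.09
grip_force: 27.4
```

Emit:
step_arm(
  commands="0.3 0 0 0 0 0 0;0.3 0 0 0 0 0 0;0.4 0 0 -2 0 0 0;0.4 0 0 -4.5 0 0 0;0.4 0 0 -7 0 0 0;0.4 0 0 -7 0 0 0;0.4 0 0 -7 0 0 0;0.4 0 0 -7 0 0 0;0.4 0 0 -7 0 0 0;0.4 0 0 -7 0 0 0",
)

```text
time_s: 14.95
eef_pos: [591.0, -230.5, 261.3]
ee_rot: [-0.139, 0.658, 0.725, -0.152]
force: [0.8, -0.3, -0.4]
grip_width: 0.403
grip_force: 0.0
```

```bash
python3 -c "
from h import *
s,r=st()
m=camera_model('wrist')
im=capture('wrist');cv2.imwrite('pics/w9.png',im[:,:,::-1])
for l in('tin_a_grip',):
  for d in spot_point('wrist',l):print(l,d)
a=lambda th:np.array([30,0,40])+[-42*np.cos(th)+31*np.sin(th),0,42*np.sin(th)+31*np.cos(th)]
for y in(0,1):
 P=np.array([540.5,-235.5,165.7])-tinR(5.5).apply([-12,0,71])+ez(5.5).apply([0,114*y,0])
 for th in(0,.4,.85):print(y,th,proj('wrist',tinR(5.5).apply(a(th))+P,m))
"
```

```text
pos [591.04, -230.48, 261.35] Ftool [-0.34, 0.84, 0.05] Ttool [-0.17, 0.0, 0.02] w 0.403 gf 0.0 t 14.95
tin_a_grip {'xy': [283.5, 43.1], 'score': 0.29}
0 0 [[268.63648733 205.19168944]]
0 0.4 [[267.30965526 214.52179895]]
0 0.85 [[280.73939754 225.96842298]]
1 0 [[267.79455112  51.34269643]]
1 0.4 [[266.23731816  46.6269587 ]]
1 0.85 [[280.89417181  40.64115447]]
```

```bash
python3 -c "
from h import *
t=toolR(5.5,25-np.degrees(.85))
print(rel([580.05,-118,262.26],t))
print(rel([554,-120.4,198.6],t))
arc([.75,.65,.55,.45,.35,.25,.15,.05,-.02],.85)
"
```

```text
[11.305, -0.045, -0.019, -0.0, -0.001, 0.001]
[11.308, 0.12, 6.862, -0.0, -0.001, 0.001]
0 0 -0.27 0.43 -0.10 0 0;0 0 -0.49 0.89 -0.20 0 0;0 0 -0.67 1.37 -0.30 0 0;0 0 -0.80 1.86 -0.40 0 0;0 0 -0.88 2.37 -0.50 0 0;0 0 -0.90 2.88 -0.60 0 0;0 0 -0.88 3.39 -0.70 0 0;0 0 -0.81 3.89 -0.80 0 0;0 0 -0.72 4.24 -0.87 0 0;
```

Emit:
step_arm(
  commands="0.4 4 0 0 0 0 0;0.4 8 0 0 0 0 0;0.4 11.3 0 0 0 0 0;0.4 11.3 0 0 0 0 0;0.4 11.3 0 0 0 0 0;0.4 11.3 0.05 3 0 0 0;0.4 11.3 0.1 6 0 0 0;0.4 11.3 0.1 6.9 0 0 0;0.4 11.3 0.1 6.9 0 0 0;0.2 11.3 0.1 6.9 0 0 0;0 11.3 0.1 6.9 0 0 0;0 11.3 0.1 6.9 0 0 0;0 11.3 0.1 6.9 0 0 0;0 11.3 0.1 6.9 0 0 0;0 11.3 0.1 6.9 0 0 0",
)

```text
time_s: 16.3
eef_pos: [554.7, -121.0, 199.8]
ee_rot: [-0.136, 0.658, 0.725, -0.151]
force: [5.6, -3.2, 5.3]
grip_width: 0.085
grip_force: 26.1
```

Emit:
step_arm(
  commands="0 0 -0.27 0.43 -0.1 0 0;0 0 -0.49 0.89 -0.2 0 0;0 0 -0.67 1.37 -0.3 0 0;0 0 -0.8 1.86 -0.4 0 0;0 0 -0.88 2.37 -0.5 0 0;0 0 -0.88 2.37 -0.5 0 0",
)

```text
time_s: 16.8
eef_pos: [535.1, -122.6, 180.9]
ee_rot: [0.031, 0.672, 0.739, 0.034]
force: [4.3, -0.8, 1.9]
grip_width: 0.084
grip_force: 26.8
```

```bash
python3 -c "
from h import *
s,r=st()
arc([.25,.15,.05,-.01],.35)
"
```

```text
pos [535.06, -122.65, 180.93] Ftool [-1.24, 4.38, -1.48] Ttool [-1.02, -0.28, 0.02] w 0.084 gf 26.8 t 16.8
0 0 -0.27 0.43 -0.10 0 0;0 0 -0.49 0.89 -0.20 0 0;0 0 -0.67 1.37 -0.30 0 0;0 0 -0.75 1.67 -0.36 0 0;
```

Emit:
step_arm(
  commands="0 0 -0.27 0.43 -0.1 0 0;0 0 -0.49 0.89 -0.2 0 0;0 0 -0.67 1.37 -0.3 0 0;0 0 -0.74 1.75 -0.35 0 0;0 0 -0.74 1.9 -0.35 0 0;0 0 -0.74 1.9 -0.35 0 0;0 0 -0.74 1.9 -0.35 0 0",
)

```text
time_s: 17.38
eef_pos: [530.2, -123.2, 162.9]
ee_rot: [0.145, 0.656, 0.723, 0.16]
force: [-28.6, -3.1, 28.1]
grip_width: 0.087
grip_force: 28.1
```

```bash
python3 -c "
from h import *
s,r=st()
print(rel([529.9,-123,164.5],toolR(5.5,25)))
"
```

```text
pos [530.24, -123.18, 162.95] Ftool [-0.28, -14.14, -37.63] Ttool [2.33, -0.19, 0.09] w 0.087 gf 28.1 t 17.3833
[0.021, 0.036, -0.155, -0.0, -0.0, 0.002]
```

Emit:
step_arm(
  commands="0.3 0 0 0 0 0 0;0.3 0 0 0 0 0 0;0.5 0 0 -2 0 0 0;0.8 0 0.6 -4 0 0 0;1 0 1.2 -6 0 0 0;1 0 1.2 -6 0 0 0;1 0 1.2 -6 0 0 0;1 0 1.2 -6 0 0 0;1 0 1.2 -6 0 0 0",
)

```text
time_s: 18.13
eef_pos: [516.1, -123.8, 219.2]
ee_rot: [0.144, 0.657, 0.723, 0.16]
force: [0.5, 0.0, 0.3]
grip_width: 1.001
grip_force: 0.0
```

```bash
python3 -c "
from h import *
s,r=st()
m=camera_model('wrist');im=capture('wrist');cv2.imwrite('pics/w10.png',im[:,:,::-1])
for d in spot_point('wrist','tin_a_grip')+spot_point('wrist','tin_a'):print(d)
for d in trace('wrist','tin_a'):print(np.round(d['rect'],1),d['score'])
g=np.array([529.5,-122.8,165.7]);T=tinR(5.5);P=g-T.apply([-12,0,71])
M=np.array([[30,45,48],[30,-45,48],[-30,45,48],[-30,-45,48]],float)
print(np.round(proj('wrist',T.apply(M)+P,m),1).tolist(),proj('wrist',[g,P],m))
print(rel(T.apply([0,0,23])+P,toolR(5.5,25)))
"
```

```text
pos [516.07, -123.78, 219.19] Ftool [-0.04, 0.63, -0.07] Ttool [0.18, -0.08, -0.04] w 1.001 gf 0.0 t 18.1333
{'xy': [262.8, 26.2], 'score': 0.97}
{'xy': [283.6, 310.8], 'score': 0.9}
{'xy': [280.3, 192.8], 'score': 0.81}
{'xy': [52.3, 188.8], 'score': 0.19}
[283.9 313.4  80.3  88.3] 0.91
[285.9  52.3  97.4 104.6] 0.87
[285.9 207.2  98.6 131.7] 0.6
[[327.7, 153.6], [321.7, 277.3], [233.5, 153.6], [239.3, 277.4]] [[260.85838206 233.56035125]
 [280.3738914  198.77816758]]
[-0.018, 0.127, 10.267, -0.001, -0.001, -0.0]
```

Emit:
step_arm(
  commands="1 0.3 0.12 2.5 0 0 0;1 0.3 0.12 5 0 0 0;1 0.3 0.12 7 0 0 0;1 0.3 0.12 8.5 0 0 0;1 0.3 0.12 9.5 0 0 0;1 0.3 0.12 10.3 0 0 0;1 0.3 0.12 10.3 0 0 0;1 0.3 0.12 10.3 0 0 0",
  newtons=50,
)

```text
time_s: 19.0
eef_pos: [560.5, -116.9, 127.8]
ee_rot: [0.146, 0.656, 0.723, 0.161]
force: [0.7, 0.5, 0.4]
grip_width: 0.999
grip_force: 0.0
```

```bash
python3 -c "
from h import *
s,r=st()
im=capture('wrist');cv2.imwrite('pics/w11.png',im[:,:,::-1])"
```

```text
pos [560.54, -116.89, 127.85] Ftool [0.39, 0.85, -0.01] Ttool [0.17, 0.03, -0.01] w 0.999 gf 0.0 t 19.0
```

No contact on the way in. Close.

Emit:
step_arm(
  commands="0.8 0 0 0 0 0 0;0.75 0 0 0 0 0 0;0.6 0 0 0 0 0 0;0.6 0 0 0 0 0 0;0.6 0 0 0 0 0 0;0.6 0 0 0 0 0 0;0.6 0 0 0 0 0 0",
)

```text
time_s: 19.63
eef_pos: [560.3, -117.0, 128.4]
ee_rot: [0.146, 0.656, 0.723, 0.161]
force: [-5.1, 0.7, 5.1]
grip_width: 0.693
grip_force: 54.3
```

```bash
python3 -c "
from h import *
s,r=st()
t=toolR(5.5,25);p=s['eef_pos']
print('up',rel(p+[0,0,150],t),'flat',rel(p+[-60,30,170],toolR(0,0)))"
```

```text
pos [560.32, -116.97, 128.41] Ftool [1.21, -2.37, -6.78] Ttool [0.67, 0.07, 0.04] w 0.693 gf 54.3 t 19.6333
up [-0.0, 6.351, -13.589, 0.001, -0.0, 0.0] flat [3.563, 2.049, -17.808, 0.437, -0.021, 0.095]
```

Emit:
step_arm(
  commands="0.6 0 0 -0.5 0 0 0;0.6 0 0 -1.5 0 0 0;0.6 0 0 -3 0 0 0;0.6 0 0 -5 0 0 0;0.6 0 0.5 -8 0 0 0;0.6 0 1 -11 0 0 0;0.6 0 1.5 -14 0 0 0;0.6 0 2 -17.8 0 0 0;0.6 0 2 -17.8 0 0 0;0.6 0 2 -17.8 0.1 0 0.02;0.6 0 2 -17.8 0.22 0 0.04;0.6 0 2 -17.8 0.34 -0.01 0.06;0.6 0 2 -17.8 0.437 -0.021 0.095;0.6 0 2 -17.8 0.437 -0.021 0.095;0.6 0 2 -17.8 0.437 -0.021 0.095",
)

```text
time_s: 20.88
eef_pos: [503.7, -122.0, 296.5]
ee_rot: [-0.001, 0.707, 0.708, 0.001]
force: [-0.2, 0.1, -4.7]
grip_width: 0.691
grip_force: 57.9
```

```bash
python3 -c "
from h import *
s,r=st()
t=toolR(0,0)
print(rel([420,288,250],t))"
```

```text
pos [503.72, -122.05, 296.53] Ftool [0.06, -0.21, 4.72] Ttool [0.02, 0.05, 0.03] w 0.691 gf 57.9 t 20.8833
[41.008, -8.318, 4.721, 0.0, -0.002, 0.001]
```

Emit:
step_arm(
  commands="0.6 3 -0.6 0 0 0 0;0.6 6.5 -1.3 0 0 0 0;0.6 10 -2 0 0 0 0;0.6 14 -2.8 0.5 0 0 0;0.6 18 -3.6 1 0 0 0;0.6 22 -4.4 2 0 0 0;0.6 26 -5.2 3 0 0 0;0.6 30 -6 4 0 0 0;0.6 34 -7 4.7 0 0 0;0.6 38 -7.8 4.7 0 0 0;0.6 41 -8.3 4.7 0 -0.002 0;0.6 41 -8.3 4.7 0 -0.002 0;0.6 41 -8.3 4.7 0 -0.002 0;0.6 41 -8.3 4.7 0 -0.002 0;0.6 41 -8.3 4.7 0 -0.002 0",
)

```text
time_s: 22.13
eef_pos: [420.9, 286.5, 250.8]
ee_rot: [0.0, 0.708, 0.706, -0.0]
force: [0.1, -0.6, -5.2]
grip_width: 0.692
grip_force: 57.9
```

```bash
python3 -c "
from h import *
s,r=st()
print(rel([420,288,45],toolR(0,0)))
for c in('side','scene'):
  im=capture(c)
  if c=='side': cv2.imwrite('pics/s2.png',cv2.resize(im[120:420,160:500,::-1],None,fx=1.9,fy=1.9))
  for d in search_frame(c,'tin_a'):print(c,np.round(d['rect'],1),d['score'])
"
```

```text
pos [420.85, 286.48, 250.8] Ftool [-0.61, 0.07, 5.17] Ttool [-0.03, -0.0, 0.0] w 0.692 gf 57.9 t 22.1333
[0.169, -0.087, 20.58, 0.0, 0.001, -0.002]
side [288.2 215.4  35.   35.9] 0.92
side [366.3 224.7  44.4  49. ] 0.91
side [279.4 183.2  30.1  30.3] 0.6
scene [354.4 249.5  41.9  37.4] 0.95
scene [267.2 216.5  39.   36.6] 0.83
scene [140.6 177.1  46.3  36.6] 0.58
scene [317.4 198.1  17.3  20.9] 0.37
```

View pics/s2.png

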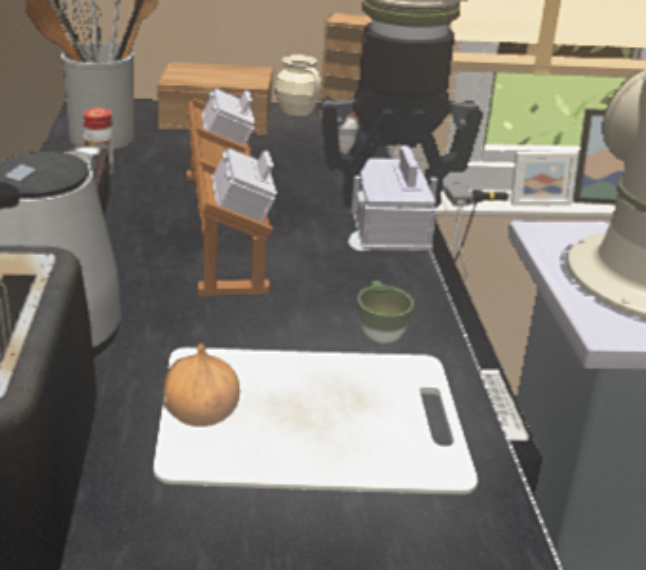

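Emit:
step_arm(
  commands="0.6 0.1 -0.05 3 0 0 0;0.6 0.1 -0.05 6 0 0 0;0.6 0.1 -0.05 9 0 0 0;0.6 0.1 -0.05 12 0 0 0;0.6 0.1 -0.05 15 0 0 0;0.6 0.1 -0.05 17.5 0 0 0;0.6 0.1 -0.05 19.5 0 0 0;0.6 0.1 -0.05 20.3 0 0 0;0.6 0.1 -0.05 20.3 0 0 0;0.6 0.1 -0.05 20.3 0 0 0",
)

```text
time_s: 23.17
eef_pos: [420.7, 288.4, 48.4]
ee_rot: [0.001, 0.707, 0.707, -0.0]
force: [0.6, 1.3, -4.8]
grip_width: 0.692
grip_force: 57.6
```

Emit:
step_arm(
  commands="0.6 0 0 0.15 0 0 0;0.6 0 0 0.3 0 0 0;0.6 0 0 0.45 0 0 0;0.6 0 0 0.6 0 0 0;0.6 0 0 0.7 0 0 0;0.6 0 0 0.7 0 0 0",
)

```text
time_s: 23.67
eef_pos: [420.0, 288.3, 40.5]
ee_rot: [0.0, 0.707, 0.707, -0.001]
force: [-0.2, -0.1, -4.0]
grip_width: 0.69
grip_force: 57.7
```

Emit:
step_arm(
  commands="0.6 0 0 0.1 0 0 0;0.6 0 0 0.2 0 0 0;0.6 0 0 0.3 0 0 0;0.6 0 0 0.3 0 0 0",
)

```text
time_s: 24.0
eef_pos: [420.2, 288.4, 38.2]
ee_rot: [0.0, 0.707, 0.707, -0.001]
force: [-3.0, -1.4, 3.8]
grip_width: 0.687
grip_force: 58.8
```

Emit:
step_arm(
  commands="0.6 0 0 0.1 0 0 0;0.6 0 0 0.2 0 0 0;0.6 0 0 0.2 0 0 0;0.6 0 0 0.2 0 0 0",
)

```text
time_s: 24.33
eef_pos: [420.2, 288.4, 38.1]
ee_rot: [0.001, 0.707, 0.707, -0.001]
force: [-13.0, -7.5, 28.3]
grip_width: 0.688
grip_force: 62.0
```

Emit:
step_arm(
  commands="0.6 0 0 -0.15 0 0 0;0.6 0 0 -0.15 0 0 0;0.8 0 0 -0.15 0 0 0;1 0 0 -0.15 0 0 0;1 0 0 -0.15 0 0 0;1 0 0 -0.15 0 0 0;1 0 0 -0.15 0 0 0;1 0 0 -2 0 0 0;1 0 0 -5 0 0 0;1 0 0 -9 0 0 0;1 0 0 -13 0 0 0;1 0 0 -17 0 0 0;1 0 0 -17 0 0 0;1 0 0 -17 0 0 0",
)

```text
time_s: 25.5
eef_pos: [420.8, 288.9, 207.3]
ee_rot: [0.001, 0.707, 0.707, 0.001]
force: [0.3, -0.0, 0.2]
grip_width: 0.997
grip_force: 0.0
```

```bash
python3 -c "
from h import *
s,r=st()
T=tinR(0,0);M=np.array([[a*30,b*45,z] for a in(1,-1) for b in(1,-1) for z in(0,48)]+[[-12,22,71],[-12,-22,71]],float)
m=camera_model('wrist')
for c in('side','scene','wrist'):
  capture(c)
  for l in('tin_a','tin_a_grip'):
    for d in (search_frame(c,l) if l=='tin_a' else spot_point(c,l)):print(c,l,np.round(d.get('rect',d.get('xy')),1),round(d['score'],2))
  p=proj(c,M+[420,288,11],m if c=='wrist' else None);lo,hi=p.min(0),p.max(0)
  print(c,'model',np.round(np.r_[(lo+hi)/2,hi-lo],1),proj(c,[[408,288,82]],m if c=='wrist' else None))
  for d in trace(c,'board')[:1]:print('board',d['rect'])
"
```

```text
pos [420.85, 288.87, 207.33] Ftool [-0.0, 0.26, -0.17] Ttool [0.07, 0.0, -0.01] w 0.997 gf 0.0 t 25.5
side tin_a [354.4 327.   42.4  51.2] 0.93
side tin_a [288.1 217.   34.1  38.8] 0.84
side tin_a [280.3 180.9  28.6  30.4] 0.65
side tin_a_grip [300.2 205.4] 0.8
side model [356.7 325.4  40.4  53.8] [[364.09165266 305.50823106]]
board [326.9, 341.3, 169.2, 80.2]
scene tin_a [267.9 216.2  42.9  37.7] 0.85
scene tin_a [352.5 249.9  44.2  38.2] 0.72
scene tin_a [155.8 231.1  37.7  35.3] 0.57
scene tin_a_grip [261.1 213.8] 0.83
scene tin_a_grip [348.4 356.7] 0.55
scene model [153.3 230.7  42.8  38.2] [[147.15396066 221.80152193]]
board [167.7, 226.6, 116.9, 87.1]
wrist tin_a [284.3 185.4  77.8 102.4] 0.79
wrist tin_a [452.4 180.7  77.8  77.8] 0.49
wrist model [276.9 186.3  70.6 103.5] [[262.19661337 199.12842562]]
board [332.5, 170.9, 280.0, 188.9]
```

```bash
python3 -c "
from rig import *
print(finish_job())"
```

```text
the job is handed in; nothing more can be done
None
```

I tried all three lids from left to right; the middle tin was the stiff one, and it now stands shut and flat on the near half of the board, with the other two shut in their places, and I handed the job in at about 26 s (no verdict was returned).

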